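# Light up the jar check point

### The job

Get the jar check point ready: with the lamp still standing in its dock, slide the small switch in the slot on its top all the way to on, then lift the lamp out and hang it by its hook on the rack's bar, in the gap between the two hanging caddies, without shifting or dislodging them. Then take the square jar (not the round ones) and set it down gently, upright and centred on the raised white check plate in front of the lamp, leaving the other jars where they are and everything released.

Things in the scene. Friction and masses are not known exactly. Their poses are not given: they have to be found in the camera images.
- lamp: Grey box-shaped inspection lamp, 64 (x) x 40 (y) x 130 (z) mm, about 0.45 kg, standing upright in its dock. Origin: centre of its underside; z up, +y out of the round lens on its front, hook on the back (-y). Grip it across y (40 mm) at its top: its faces are bare above z 83. Hung, its underside is 78 mm below the bar's top and its back faces the bar; it may lean 0.1 rad.
- lamp_slot (a point): Centre of the lamp's top face (z 130), over the middle of the switch slot: a recess 54 mm long (lamp x), 26 mm wide (lamp y), 8 mm deep, closed at both ends, with the switch nub in it. Walls beside it 7 mm, at its ends 5 mm.
- lamp_hook (a point): Middle of the underside of the lamp's steel hook arm (26 mm wide along x), 78 mm above the lamp's underside and 24.5 mm behind its centre (y). The arm, 5 mm thick, spans 9 mm clear behind the back face to a 4 mm thick leg that goes 28 mm down; open below. Hung, this point lies on the bar's top edge.
- switch (a joint): Position of the lamp's slide switch along the lamp's +x, in m: 0 = off, 0.012 = fully on (end stop). Starts at 0 to 0.002. About 1 N to slide, no spring, stays where left.
- switch_nub (a point): Top centre of the white switch nub: 6 mm long (lamp x), 14 mm wide, 7 mm tall from the slot's floor, so 1 mm below the lamp's top. 8 mm to the +x side of the lamp's centre at joint 0, 20 mm when on. When off, 32 mm of slot lies open on its -x side for a fingertip to enter and push it to +x.
- dock: Fixed black charging dock, base plate 100 x 76 mm. Origin: centre of its underside, axes as the lamp standing in it. The lamp stands on its floor, 8 mm above the table, in a pocket with 1.5 mm clearance all round and a rim at 46 mm; the hook is clear above the rim. The lamp lifts straight up, 40 mm to be clear.
- rack: Fixed steel rack. Origin on the table under the bar's middle; x along the bar, +y its front. Flat bar 330 mm long, 5 mm thick (y -2.5 to 2.5), z 100 to 150 mm; 16 mm square posts 164 mm either side, just behind the bar. Dark base plate 6 mm thick, 360 mm wide, y -35 to 180 mm. Lamp and caddies hang on the front side (+y), hooks over the bar's top edge.
- bar_top (a point): Middle of the bar's top edge (z 150 mm), about the middle of the gap between the caddies.
- check_spot (a point): Centre of the upper face of the raised white square check plate (80 x 80 mm, 8 mm thick, top at 14 mm over the table), 130 mm in front of the bar.
- round_caddy: Round steel cup, 76 mm diameter, with black pens, loosely hung on the bar, 0.18 kg. Origin: on the bar's top edge, under the middle of its hook; x along the bar, +y front. Reaches 38 mm either side (x), 82 mm to the front, 78 mm below and 4 mm above the bar's top, pens 32 mm above. Left or right of the gap, 84 to 100 mm from the bar's middle.
- square_caddy: Square steel box caddy, 76 mm wide (x), holding black caps, loosely hung on the bar, 0.18 kg, on the other side of the gap. Origin and axes as for the round caddy. Reaches 38 mm either side, 61 mm to the front, 74 mm below and 4 mm above the bar's top.
- square_jar: The jar to be placed: square glass jar of orange preserve, 54 x 54 mm body, 64 mm tall, with a black round lid 50 mm in diameter above it to 80 mm; about 0.3 kg. Origin: centre of its underside, z up, x and y square to its sides.
- round_jar0: Bystander: round jar, 64 mm diameter, 80 mm tall. Origin: centre of its underside.
- round_jar1: Bystander: round jar like round_jar0.
Not all that is in view belongs to the job. What is shaped like the lamp but yellow is not meant.

How it is judged:
By the outcome, as a careful person would: the job done as asked, in the order asked, and still so for the second after the job is handed in, with the robot touching nothing.
It also fails if it takes over 61 s, if anything falls off the work surface, if the arm or the gripper's body presses on something with over 40 N, if the wrist force passes 120 N, or if a joint passes its speed limit or range.

### The arm

A 6-joint arm with a two-finger parallel gripper is mounted at the origin on the work surface. World frame = base frame: x ahead of the robot, y to its left, z up, the work surface at z = 0. Lengths are in m, angles in rad, forces in N, time in s.
With the tool pointing down it reaches from about 0.375 to 0.975 m from the base axis. Payload 3.8 kg.
Tool frame: the origin (TCP) lies midway between the tips of the shut fingers; the grasp point (between the pads) lies 19 mm behind it; z points along the fingers, y is the line along which they close (so a half turn about z gives the same grasp; the last joint's range is limited). The gripper opens to 85 mm and grips with 20 to 120 N. Pads are 22 mm wide; open, the fingers measure 114 mm over their backs; the gripper's body (76 mm by 85 mm) begins 54 mm behind the grasp point. The pads swing forward as they close: fully open they stand 13 mm farther back than shut.
Start: joints at [1.068, 0.264, 1.604, -0, 1.274, -0.037], TCP at [0.303, 0.603, 0.231] pointing down, gripper open.
Joint ranges: [-2.63, 2.63], [-0.94, 2.18], [0.31, 2.57], [-1.31, 4.45], [0, 2.66], [-2.55, 2.55]. Speed limits (rad/s): [2.57, 2.57, 3.14, 3.14, 3.14, 3.14].

### API

Orientations are given as a rotation vector (axis times angle).
In Python, from workcell import read_state, vision, ticket gives the robot as it stands. The module is installed in compiled form; this text tells all that it offers.
- The arm moves only by the tool jog_arm, never from a script. Its arguments are lists of equal length, an entry for each row: "turn": the turn, a rotation vector about the tool's x, y, z in rad, a list of three; "delta_pos": the shift along the tool's x, y, z in m, a list of three; "gripper": the finger opening in m, from 0 to 0.0854. In form: {"turn": [[rx, ry, rz], ...], "delta_pos": [[dx, dy, dz], ...], "gripper": [gripper, ...]}. A call has 1 to 20 rows; each row shifts and turns the commanded pose from where the row before left it, along the tool's axes as they then stand; what a row does not reach is not made up. A row lasts 1/12 s, in which the tool goes at most 41.7 mm and 7.16 degrees, less where a joint would pass 70% of its speed; a pose out of reach is approached as far as the arm can. A call with a gripper value outside its range is refused whole. The fingers move at their own pace and stop on an object; "grip_force" is the grip in N (left out, the last holds). Time passes only in rows, so rows that do not move let the fingers close. It gives the time, the measured TCP pose, the force, the opening and the grip force at its end, in the units of the state.
- read_state(): the state, without advancing time (a new reading comes with each control period).
- vision.read_camera(name): name is "scene" or "top"; returns the picture (400x640x3 uint8, red, green, blue); there is no depth.
- vision.calibration(name): a dict with "vfov" (degrees; the focal length in pixels is half the picture's height over the tangent of half this angle, whatever the lens; pixels are square), "cx", "cy" (the principal point, pixels), "dist" ([k1, k2, p1, p2, k3] as OpenCV has them; the pictures are not rectified), "R" (3x3) and "t" (3): a world point X has camera coordinates R X + t. Camera axes: x right, y down, z forward; pixel columns grow to the right and rows downward; lengths in m; the calibration is good to about 2 mm. A picture is of the moment at which its call begins. calibration takes no time and is no camera call.
- ticket.finish_job(): hands the job in; it is judged then, once.
The state is a dict: "time": time; "q": joint angles; "joint_vel": joint speeds; "joint_torque": joint torques, N m; "tool_pos": TCP position; "tcp_rot": TCP orientation; "wrist_force": force on the tool from outside, world axes, zero at the start; "torque": the same for the moment, N m; "width": opening from 0.0 (shut) to 1.0 (fully open); "grip_force": force on a finger pad.
Only numpy, scipy, OpenCV 4.12 (cv2) and the standard library are available. Lean on these libraries where they do the work, as an engineer would, in place of code of your own. Each camera call takes 0.05 s, during which the arm holds its last target. There are 200 camera calls.

## Working session

There is one attempt and no reset: what is moved stays moved. The work goes in short steps, Python scripts to look and compute and a tool call to move; the robot and the scene stay as the last step left them, time stands still between calls to the robot, and variables do not carry over. Pictures are saved under pics/ and viewed, at most 12 in all, crops included, and the job is handed in when it is done.

Besides the shell and the picture viewer there is one more tool, called after "Call:" by a JSON object that holds its "api" and its "payload". jog_arm: Moves the arm, as the interface text tells. Its arguments: {"type":"object","properties":{"turn":{"type":"array","items":{"type":"array","items":{"type":"number"}}},"delta_pos":{"type":"array","items":{"type":"array","items":{"type":"number"}}},"gripper":{"type":"array","items":{"type":"number"}},"grip_force":{"type":"number"}},"required":["turn","delta_pos","gripper"]}

```bash
mkdir -p pics
cat > h.py <<'E'
import numpy as np, cv2
from workcell import read_state, vision, ticket
from scipy.spatial.transform import Rotation as Ro
def cal(n):
    c=vision.calibration(n); f=200/np.tan(np.radians(c['vfov'])/2)
    K=np.array([[f,0,c['cx']],[0,f,c['cy']],[0,0,1]]); return K,np.array(c['dist'],float),np.array(c['R']),np.array(c['t'])
def ray(n,uv):
    K,d,R,t=cal(n); p=cv2.undistortPoints(np.array(uv,float).reshape(-1,1,2),K,d).reshape(-1,2)
    D=np.c_[p,np.ones(len(p))]@R; return -R.T@t,D
def onz(n,uv,z):
    o,D=ray(n,uv); return o+D*((z-o[2])/D[:,2])[:,None]
def proj(n,X):
    K,d,R,t=cal(n); return cv2.projectPoints(np.array(X,float).reshape(-1,3),cv2.Rodrigues(R)[0],t,K,d)[0].reshape(-1,2)
def snap(n,name):
    im=vision.read_camera(n); cv2.imwrite(f'pics/{name}.png',im[:,:,::-1]); return im
E
python3 - <<'E'
from h import *
np.set_printoptions(precision=3,suppress=True)
for n in('scene','top'):
    snap(n,n+'0'); K,d,R,t=cal(n); print(n,K[0,0],-R.T@t,R)
s=read_state();print(s)
E
```

```text
scene 383.17348126511826 [0.936 0.222 0.751] [[-0.339  0.941 -0.009]
 [ 0.781  0.276 -0.56 ]
 [-0.524 -0.197 -0.828]]
top 440.49585697442996 [0.482 0.047 1.167] [[-0.015 -1.    -0.011]
 [-0.996  0.016 -0.091]
 [ 0.091  0.01  -0.996]]
{'time': 0.1, 'q': array([ 1.068,  0.265,  1.605, -0.   ,  1.274, -0.037]), 'joint_vel': array([-0.   , -0.003, -0.003, -0.002,  0.001,  0.   ]), 'joint_torque': array([  0.001, -51.671, -36.859,   0.   ,   0.006,   0.   ]), 'tool_pos': array([0.303, 0.603, 0.23 ]), 'tcp_rot': array([-0.725, -3.056,  0.003]), 'wrist_force': array([-0.497,  0.774,  0.432]), 'torque': array([-0.006, -0.071,  0.01 ]), 'grip_force': 0.0, 'width': 0.9953936156649441}
```

View pics/scene0.png

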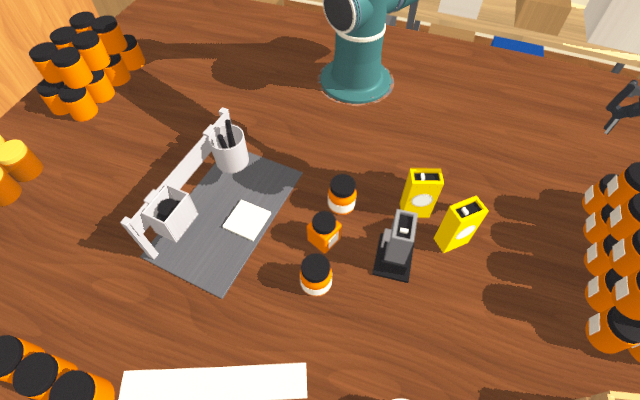

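View pics/top0.png

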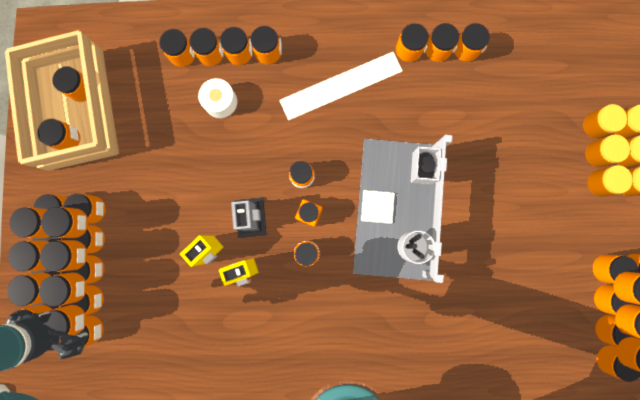

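The grey lamp is at (242,215) in top, in its black dock with the hook on the right. The yellow decoys are at (200,250) and (238,272). The jars are at (301,174) round, (308,212) square and orange, and (306,253) round. The rack bar is at x≈440, with the square caddy at (427,164), the round caddy at (415,247) and the plate at (378,207). The enlarged crops should confirm this.

Run:
```python
import cv2,numpy as np
a=cv2.imread('pics/top0.png'); s=cv2.imread('pics/scene0.png')
c1=cv2.resize(a[150:285,175:335],None,fx=5,fy=5,interpolation=cv2.INTER_CUBIC)[:600]  # 800x675->600
c1=cv2.resize(a[165:285,175:335],(800,600),interpolation=cv2.INTER_CUBIC)
cv2.imwrite('pics/c_top.png',c1)
c2=cv2.resize(a[130:290,345:455],None,fx=3.6,fy=3.6,interpolation=cv2.INTER_CUBIC)
c3=cv2.resize(s[170:290,290:430],None,fx=2.8,fy=2.8,interpolation=cv2.INTER_CUBIC)
o=np.zeros((600,800,3),np.uint8);o[:c2.shape[0],:c2.shape[1]]=c2;o[:c3.shape[0],400:400+c3.shape[1]]=c3[:, :400]
cv2.imwrite('pics/c_rack.png',o)
```

```text
(no output)
```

View pics/c_top.png

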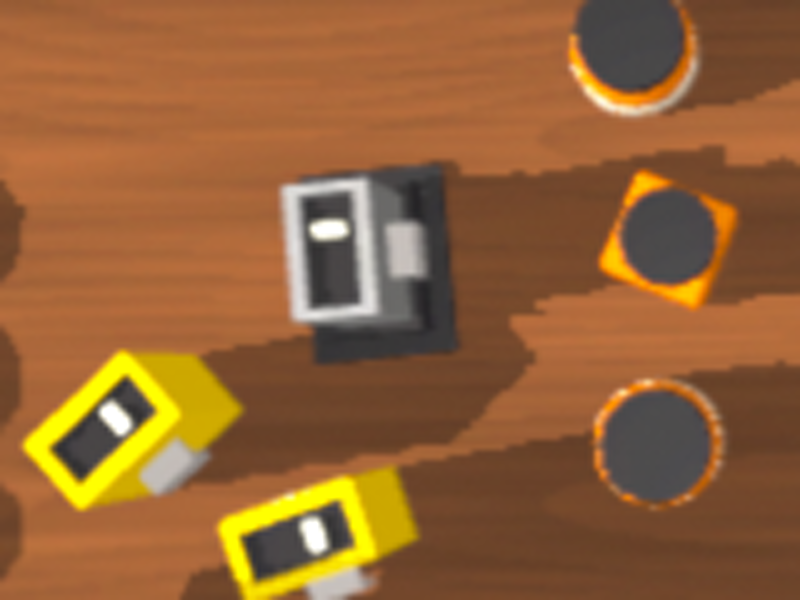

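View pics/c_rack.png

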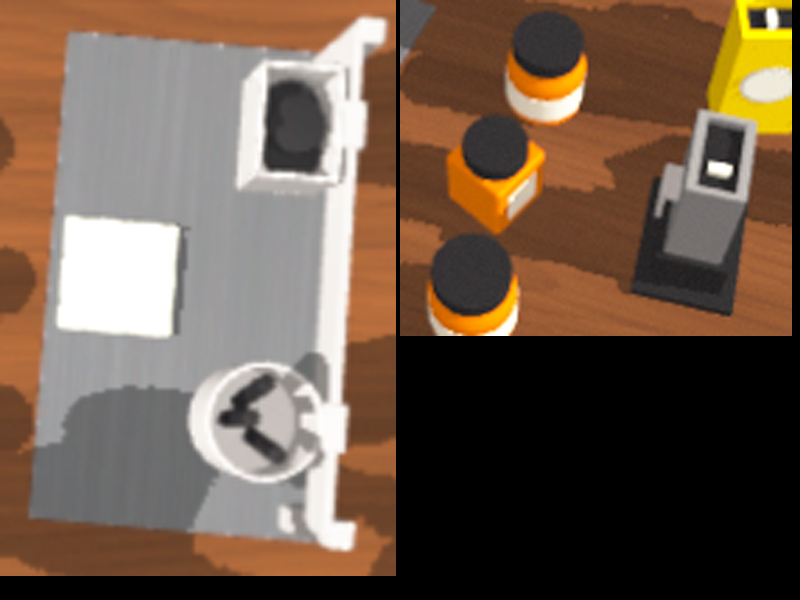

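Confirmed: grey lamp at crop (330,250), with the nub (328,229) on its upper, world +x side, and the square jar at crop (668,238). Next are the sub-pixel measurements from masks in both views.

```bash
cat > m.py <<'E'
from h import *
np.set_printoptions(precision=4,suppress=True)
def rect(n,im,box,cond,z,nm,hull=True,pick='max'):
    x0,y0,x1,y1=box; c=im[y0:y1,x0:x1].astype(int)
    up=cv2.resize(c.astype(np.uint8),None,fx=8,fy=8,interpolation=cv2.INTER_LINEAR).astype(int)
    m=cond(up).astype(np.uint8); cs,_=cv2.findContours(m,cv2.RETR_EXTERNAL,cv2.CHAIN_APPROX_NONE)
    if not cs: print(nm,n,'none');return
    k=max(cs,key=cv2.contourArea).reshape(-1,2); uv=(k+.5)/8-.5+[x0,y0]
    P=onz(n,uv,z)[:,:2]*1000; r=cv2.minAreaRect(P.astype(np.float32)); 
    print(nm,n,'c',np.array(r[0]),'size',np.array(r[1]),'ang',r[2],'area',cv2.contourArea(P.astype(np.float32)))
    return P,uv
sat=lambda c:c.max(2)-c.min(2)
E
cat > m1.py <<'E'
from m import *
t=cv2.imread('pics/top0.png')[:,:,::-1]; s=cv2.imread('pics/scene0.png')[:,:,::-1]
white=lambda c:(c.min(2)>205)
rect('top',t,(355,185,402,228),white,.014,'plate'); rect('scene',s,(215,195,275,245),white,.014,'plate')
br=lambda c:(c.min(2)>140)&(sat(c)<30)
rect('top',t,(228,198,252,232),br,.138,'lamptop')
rect('top',t,(234,205,248,216),lambda c:c.min(2)>150,.137,'nub')
rect('scene',s,(398,223,412,236),lambda c:c.min(2)>170,.137,'nub')
org=lambda c:(c[:,:,0]>150)&(c[:,:,2]<90)&(c[:,:,0]-c[:,:,2]>120)&(c[:,:,1]>90)
rect('top',t,(292,194,326,232),org,.064,'sqjar body top')
dk=lambda c:(c.max(2)<95)&(sat(c)<25)
for b,nm in(((295,202,322,224),'sq lid'),((290,162,312,184),'r0 lid'),((296,242,318,264),'r1 lid')): rect('top',t,b,dk,.080,nm)
for b,nm in(((310,208,340,232),'sq lid'),((325,172,360,198),'r lid'),((300,250,332,285),'r lid')): rect('scene',s,b,dk,.080,nm)
# base plate grey
rect('top',t,(345,130,455,292),lambda c:(sat(c)<30)&(c.min(2)>60),.006,'base')
for n,u in(('top',[(435,157),(436,240)]),): pass
c=(235,115)
# crops of lamp corner pts (manual, crop/5+offset)
q=np.array([(281,185),(366,178),(381,317),(296,323)])/5-.4+[175,165]
P=onz('top',q,.138)*1000; print('lamp man',P[:,:2],P.mean(0))
# bar: manual from rack crop (3.6)
b=np.array([(344,60),(357,60),(328,330),(338,330),(320,500),(330,500)])/3.6-.36+[345,130]
print(onz('top',b,.15)*1000)
o,D=ray('top',[(0,0)])
E
python3 m1.py
```

```text
plate top c [564.5371 -89.3309] size [83.5145 83.5486] ang 84.00520324707031 area 6722.869167604949
plate scene c [566.1753 -87.3479] size [83.721  82.7205] ang 83.81745910644531 area 6696.554530188558
lamptop top c [541.3698 245.0542] size [65.831  40.8481] ang 4.924409866333008 area 2587.4919299932662
nub top c [551.4105 246.789 ] size [ 9.4305 18.1708] ang 4.29645299911499 area 138.4768283488229
nub scene c [552.5997 247.7998] size [ 9.8805 15.4181] ang 3.469346523284912 area 127.0219934200868
sqjar body top top c [542.6398  87.7448] size [85.4379 81.0805] ang 86.74029541015625 area 2110.8034550815355
sq lid top c [548.8517  88.7687] size [43.1084 43.0055] ang 13.73790454864502 area 1452.6194170147646
r0 lid top c [649.4159 107.4635] size [50.9231 51.6696] ang 88.97151184082031 area 2072.0901133143343
r1 lid top c [447.0985  96.4039] size [50.3522 49.1382] ang 89.18846130371094 area 1968.8604684161255
sq lid scene c [551.0503  90.8116] size [49.5571 45.5662] ang 19.510665893554688 area 1858.3174160900526
r lid scene c [451.2946  99.4616] size [61.8804 54.645 ] ang 11.448389053344727 area 2644.9256247886224
r lid scene c [653.4272 108.7087] size [59.1507 53.1206] ang 11.551599502563477 area 2454.2879321475048
base top c [ 570.9337 -158.794 ] size [236.475  392.6947] ang 84.0725326538086 area 80041.1487015409
lamp man [[572.4911 269.1631]
 [575.1454 228.8596]
 [509.7019 221.8693]
 [507.4583 261.9339]] [541.1992 245.4565 138.    ]
[[ 693.8301 -225.7594  150.    ]
 [ 693.7169 -234.3147  150.    ]
 [ 517.9052 -208.0981  150.    ]
 [ 517.7903 -214.5635  150.    ]
 [ 409.7414 -199.1233  150.    ]
 [ 409.611  -205.5328  150.    ]]
```

```bash
cat >> h.py <<'E'
def yawR(yaw_y, tilt=0):
    "tool down, tool y at world angle yaw_y (deg); then turned by tilt (deg) about its own y"
    y=np.array([np.cos(np.radians(yaw_y)),np.sin(np.radians(yaw_y)),0]); z=np.array([0,0,-1.]); x=np.cross(y,z)
    return Ro.from_matrix(np.c_[x,y,z])*Ro.from_rotvec([0,np.radians(tilt),0])
def delta(Rt,pt):
    s=read_state(); R0=Ro.from_rotvec(s['tcp_rot']); w=(R0.inv()*Rt).as_rotvec()
    print('tool y yaw now',np.degrees(np.arctan2(*R0.as_matrix()[[1,0],1])),'pos',s['tool_pos'],'F',s['wrist_force'],'t',s['time'],'w',s['width'],'q',s['q'])
    d=np.array(pt)-s['tool_pos']
    print(' turn',w,'shift in tool frame: before turn',R0.inv().apply(d),'after turn',Rt.inv().apply(d))
E
python3 - <<'E'
from h import *
np.set_printoptions(precision=4,suppress=True)
q=np.array([(637,170),(738,212),(697,308),(600,268)])/5-.4+[175,165]
P=onz('top',q,.064)*1000;print('jar',P.mean(0),[np.degrees(np.arctan2(*(P[(i+1)%4]-P[i])[[1,0]])) for i in range(4)])
psi=np.radians(5); ex=np.array([np.cos(psi),np.sin(psi),0]); ey=np.array([-ex[1],ex[0],0]); c=np.array([.5413,.2452,.138])
for yw in(5,185):
  for tilt in(25,-25):
    R=yawR(yw,tilt); M=R.as_matrix(); w=.05
    # finger A at lamp -x side: pad face at A = TCP + sgn*w/2*ytool
    sg=-1 if yw==5 else 1
    corners=[np.array([a,sg*w/2,-.003]) for a in(-.011,.011)]
    low=min(corners,key=lambda k:R.apply(k)[2]); side=np.sign((R.apply(low)-R.apply(low*[-1,1,1]))@ey)
    # lowest corner at lamp x -0.003, lamp y so wide side centred, z 20mm above top
    tgt=c+ex*-.003+ey*side*.0042+[0,0,.03]
    p=tgt-R.apply(low); print(yw,tilt,'low',low,'side',side,'tcp',p,'ztool',M[:,2]); delta(R,p)
E
```

```text
jar [548.4529  89.8384  64.    ] [np.float64(-113.55342583259993), np.float64(156.01988251285198), np.float64(66.74411500435983), np.float64(-21.3238897538507)]
5 25 low [-0.011 -0.025 -0.003] side -1.0 tcp [0.5626 0.2541 0.1699] ztool [-0.0368  0.421  -0.9063]
tool y yaw now 63.312185026614024 pos [0.3028 0.6025 0.2301] F [-0.4966  0.7737  0.4317] t 0.1 w 0.9953936156649441 q [ 1.0681  0.2647  1.6052 -0.      1.2737 -0.0369]
 turn [-0.2238  0.3988  1.0006] shift in tool frame: before turn [-0.3886 -0.1945  0.0605] after turn [-0.3605  0.2284 -0.1017]
5 -25 low [ 0.011 -0.025 -0.003] side 1.0 tcp [0.5638 0.2401 0.1699] ztool [ 0.0368 -0.421  -0.9063]
tool y yaw now 63.312185026614024 pos [0.3028 0.6025 0.2301] F [-0.4966  0.7737  0.4317] t 0.1 w 0.9953936156649441 q [ 1.0681  0.2647  1.6052 -0.      1.2737 -0.0369]
 turn [ 0.22   -0.3968  1.0013] shift in tool frame: before turn [-0.396  -0.2065  0.0606] after turn [-0.3224  0.2284  0.2167]
185 25 low [-0.011  0.025 -0.003] side 1.0 tcp [0.5638 0.2401 0.1699] ztool [ 0.0368 -0.421  -0.9063]
tool y yaw now 63.312185026614024 pos [0.3028 0.6025 0.2301] F [-0.4966  0.7737  0.4317] t 0.1 w 0.9953936156649441 q [ 1.0681  0.2647  1.6052 -0.      1.2737 -0.0369]
 turn [ 0.4609  0.2556 -2.0842] shift in tool frame: before turn [-0.396  -0.2065  0.0606] after turn [ 0.3224 -0.2284  0.2167]
185 -25 low [ 0.011  0.025 -0.003] side -1.0 tcp [0.5626 0.2541 0.1699] ztool [-0.0368  0.421  -0.9063]
tool y yaw now 63.312185026614024 pos [0.3028 0.6025 0.2301] F [-0.4966  0.7737  0.4317] t 0.1 w 0.9953936156649441 q [ 1.0681  0.2647  1.6052 -0.      1.2737 -0.0369]
 turn [-0.4632 -0.26   -2.084 ] shift in tool frame: before turn [-0.3886 -0.1945  0.0605] after turn [ 0.3605 -0.2284 -0.1017]
```

Call:
{"api": "jog_arm", "payload": {"turn": [[0, 0, 0], [0, 0, 0], [0, 0, 0], [0, 0, 0], [0, 0, 0], [0, 0, 0], [0, 0, 0], [0, 0, 0], [0, 0, 0], [0, 0, 0], [0, 0, 0], [-0.025, 0.0443, 0.111], [-0.025, 0.0443, 0.111], [-0.025, 0.0443, 0.111], [-0.025, 0.0443, 0.111], [-0.025, 0.0443, 0.111], [-0.025, 0.0443, 0.111], [-0.025, 0.0443, 0.111], [-0.025, 0.0443, 0.111], [-0.025, 0.0443, 0.111]], "delta_pos": [[-0.0353, -0.0177, 0], [-0.0353, -0.0177, 0], [-0.0353, -0.0177, 0], [-0.0353, -0.0177, 0], [-0.0353, -0.0177, 0], [-0.0353, -0.0177, 0], [-0.0353, -0.0177, 0], [-0.0353, -0.0177, 0], [-0.0353, -0.0177, 0], [-0.0353, -0.0177, 0], [-0.0353, -0.0177, 0], [0, 0, 0], [0, 0, 0], [0, 0, 0], [0, 0, 0], [0, 0, 0], [0, 0, 0], [0, 0, 0], [0, 0, 0], [0, 0, 0]], "gripper": [0.05, 0.05, 0.05, 0.05, 0.05, 0.05, 0.05, 0.05, 0.05, 0.05, 0.05, 0.05, 0.05, 0.05, 0.05, 0.05, 0.05, 0.05, 0.05, 0.05], "grip_force": 40}}

```text
time: 1.77
tool_pos: [0.5627, 0.2544, 0.2307]
tcp_rot: [-1.887, -2.051, -0.423]
wrist_force: [0.3, 0.7, -0.1]
width: 0.588
grip_force: 0.0
```

Run:
```python
from h import *
np.set_printoptions(precision=4,suppress=True)
delta(yawR(5,25),[.5626,.2541,.1699])
```

```text
tool y yaw now 4.73914565487156 pos [0.5627 0.2544 0.2307] F [ 0.3085  0.664  -0.0675] t 1.7667 w 0.5879110851714046 q [ 0.1408  0.1182  1.8396  0.4748  1.1977 -0.121 ]
 turn [ 0.0022 -0.0042 -0.004 ] shift in tool frame: before turn [-0.0262 -0.0002  0.0549] after turn [-0.026  -0.0001  0.055 ]
```

Call:
{"api": "jog_arm", "payload": {"turn": [[0, 0, 0], [0, 0, 0], [0, 0, 0], [0, 0, 0]], "delta_pos": [[-0.0107, 0, 0.023], [-0.0107, 0, 0.023], [-0.0107, 0, 0.023], [0, 0, 0]], "gripper": [0.05, 0.05, 0.05, 0.05]}}

```text
time: 2.1
tool_pos: [0.5584, 0.2537, 0.1486]
tcp_rot: [-1.882, -2.053, -0.409]
wrist_force: [-1.2, -0.2, -1.0]
width: 0.589
grip_force: 0.0
```

Run:
```python
from h import *
np.set_printoptions(precision=4,suppress=True)
delta(yawR(5,25),[.5626,.2541,.1699])
s=read_state();R=Ro.from_rotvec(s['tcp_rot'])
a=snap('scene','s1');b=snap('top','t1')
print(proj('scene',[s['tool_pos']]+[s['tool_pos']+R.apply(k) for k in([-.011,-.025,-.003],[.011,-.025,-.003])]))
A=cv2.resize(a[190:270,370:450],(400,400),interpolation=2);B=cv2.resize(b[185:245,215:275],(400,400),interpolation=2)
cv2.imwrite('pics/c1.png',np.hstack([A,B])[:,:,::-1])
```

```text
tool y yaw now 5.089110840964084 pos [0.5584 0.2537 0.1486] F [-1.1771 -0.1709 -0.9923] t 2.1 w 0.588816904396689 q [ 0.1424  0.1918  1.9157  0.5017  1.0743 -0.1964]
 turn [-0.0082 -0.0004 -0.0021] shift in tool frame: before turn [ 0.009   0.0041 -0.0193] after turn [ 0.009   0.0042 -0.0193]
[[407.4539 230.1283]
 [402.9527 217.9068]
 [414.7146 217.5632]]
```

View pics/c1.png

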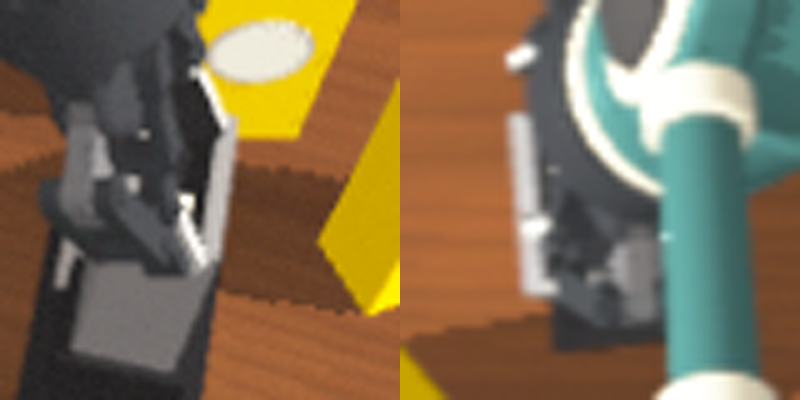

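The scene crop shows finger B in front of the lamp's +x end and finger A over the slot. The top view is hidden by the arm. I'll check the settled state before going on.

Run:
```python
from h import *
np.set_printoptions(precision=4,suppress=True)
delta(yawR(5,25),[.5626,.2541,.1549]); s=read_state(); print(s['joint_vel'],s['torque'])
R=Ro.from_rotvec(s['tcp_rot']); print('A corner',s['tool_pos']+R.apply([-.011,-.025,-.003]))
```

```text
tool y yaw now 5.064915309702124 pos [0.5616 0.2549 0.1539] F [-1.1735 -0.0752  0.9816] t 2.2 w 0.5828512322813829 q [ 0.1428  0.1883  1.9095  0.5027  1.0765 -0.1951]
 turn [-0.0015 -0.0023  0.0005] shift in tool frame: before turn [-0.0004  0.0009 -0.0012] after turn [-0.0004  0.0009 -0.0012]
[ 0.0028 -0.0273 -0.0499  0.0083 -0.0025  0.0007] [-0.2272 -0.0094  0.0147]
A corner [0.5377 0.2415 0.152 ]
```

Call:
{"api": "jog_arm", "payload": {"turn": [[0, 0, 0], [0, 0, 0], [0, 0, 0], [0, 0, 0], [0, 0, 0], [0, 0, 0], [0, 0, 0]], "delta_pos": [[-0.0014, 0, 0.003], [-0.0014, 0, 0.003], [-0.0014, 0, 0.003], [-0.0014, 0, 0.003], [-0.0014, 0, 0.003], [0, 0, 0], [0, 0, 0]], "gripper": [0.05, 0.05, 0.05, 0.05, 0.05, 0.05, 0.05]}}

```text
time: 2.78
tool_pos: [0.5626, 0.255, 0.1384]
tcp_rot: [-1.882, -2.058, -0.422]
wrist_force: [0.7, -0.5, 1.0]
width: 0.592
grip_force: 0.0
```

Call:
{"api": "jog_arm", "payload": {"turn": [[0, 0, 0], [0, 0, 0], [0, 0, 0]], "delta_pos": [[-0.0006, 0, 0.0014], [0, 0, 0], [0, 0, 0]], "gripper": [0.05, 0.05, 0.05]}}

```text
time: 3.03
tool_pos: [0.5629, 0.2551, 0.1371]
tcp_rot: [-1.882, -2.058, -0.422]
wrist_force: [0.3, 0.0, -0.5]
width: 0.584
grip_force: 0.0
```

Call:
{"api": "jog_arm", "payload": {"turn": [[0, 0, 0], [0, 0, 0], [0, 0, 0], [0, 0, 0]], "delta_pos": [[-0.0006, 0, 0.0014], [0, 0, 0], [-0.0004, 0, 0.0009], [0, 0, 0]], "gripper": [0.05, 0.05, 0.05, 0.05]}}

```text
time: 3.37
tool_pos: [0.5627, 0.2551, 0.1344]
tcp_rot: [-1.882, -2.058, -0.422]
wrist_force: [-0.1, 0.3, 0.6]
width: 0.587
grip_force: 0.0
```

Call:
{"api": "jog_arm", "payload": {"turn": [[0, 0, 0], [0, 0, 0], [0, 0, 0], [0, 0, 0], [0, 0, 0]], "delta_pos": [[0, 0.003, 0], [0, 0.003, 0], [0, 0.003, 0], [0, 0, 0], [0, 0, 0]], "gripper": [0.05, 0.05, 0.05, 0.05, 0.05]}}

```text
time: 3.78
tool_pos: [0.5722, 0.2559, 0.1346]
tcp_rot: [-1.882, -2.058, -0.422]
wrist_force: [1.1, -0.4, -0.2]
width: 0.581
grip_force: 0.0
```

Call:
{"api": "jog_arm", "payload": {"turn": [[0, 0, 0], [0, 0, 0], [0, 0, 0], [0, 0, 0], [0, 0, 0], [0, 0, 0]], "delta_pos": [[0, 0.002, 0], [0, 0.002, 0], [0, 0.002, 0], [0, 0.002, 0], [0, 0.002, 0], [0, 0, 0]], "gripper": [0.05, 0.05, 0.05, 0.05, 0.05, 0.05]}}

```text
time: 4.28
tool_pos: [0.5822, 0.2568, 0.1346]
tcp_rot: [-1.883, -2.058, -0.422]
wrist_force: [-0.4, 0.5, 0.7]
width: 0.585
grip_force: 0.0
```

Call:
{"api": "jog_arm", "payload": {"turn": [[0, 0, 0], [0, 0, 0], [0, 0, 0]], "delta_pos": [[0, 0.002, 0], [0, 0, 0], [0, 0, 0]], "gripper": [0.05, 0.05, 0.05]}}

```text
time: 4.53
tool_pos: [0.5837, 0.257, 0.1346]
tcp_rot: [-1.882, -2.058, -0.422]
wrist_force: [-0.4, -0.7, 0.1]
width: 0.585
grip_force: 0.5
```

Call:
{"api": "jog_arm", "payload": {"turn": [[0, 0, 0], [0, 0, 0], [0, 0, 0]], "delta_pos": [[0, 0.0015, 0], [0, 0, 0], [0, 0, 0]], "gripper": [0.05, 0.05, 0.05]}}

```text
time: 4.78
tool_pos: [0.5853, 0.2571, 0.1347]
tcp_rot: [-1.882, -2.058, -0.422]
wrist_force: [-1.9, 0.4, -0.1]
width: 0.585
grip_force: 0.5
```

Call:
{"api": "jog_arm", "payload": {"turn": [[0, 0, 0], [0, 0, 0], [0, 0, 0]], "delta_pos": [[0, 0.0015, 0], [0, 0, 0], [0, 0, 0]], "gripper": [0.05, 0.05, 0.05]}}

```text
time: 5.03
tool_pos: [0.5869, 0.2573, 0.1347]
tcp_rot: [-1.882, -2.058, -0.422]
wrist_force: [-1.2, 0.3, -0.3]
width: 0.586
grip_force: 0.5
```

Call:
{"api": "jog_arm", "payload": {"turn": [[0, 0, 0], [0, 0, 0], [0, 0, 0]], "delta_pos": [[0, 0.0015, 0], [0, 0, 0], [0, 0, 0]], "gripper": [0.05, 0.05, 0.05]}}

```text
time: 5.28
tool_pos: [0.5884, 0.2574, 0.1347]
tcp_rot: [-1.882, -2.058, -0.422]
wrist_force: [-0.7, 0.8, 1.4]
width: 0.583
grip_force: 0.5
```

Call:
{"api": "jog_arm", "payload": {"turn": [[0, 0, 0], [0, 0, 0], [0, 0, 0]], "delta_pos": [[0, 0.0015, 0], [0, 0, 0], [0, 0, 0]], "gripper": [0.05, 0.05, 0.05]}}

```text
time: 5.53
tool_pos: [0.5896, 0.2576, 0.1347]
tcp_rot: [-1.882, -2.058, -0.422]
wrist_force: [-3.1, -0.1, 1.3]
width: 0.585
grip_force: 1.1
```

Run:
```python
from h import *
b=snap('top','t2');a=snap('scene','s2')
A=cv2.resize(a[190:270,370:450],(400,400),interpolation=2);B=cv2.resize(b[185:245,215:275],(400,400),interpolation=2)
cv2.imwrite('pics/c2.png',np.hstack([A,B])[:,:,::-1])
s=read_state();print(s['wrist_force'],s['tool_pos'],s['grip_force'])
```

```text
[-2.32045312  0.3348384   0.45369325] [0.58962914 0.25757773 0.13473246] 1.0933835141258896
```

View pics/c2.png

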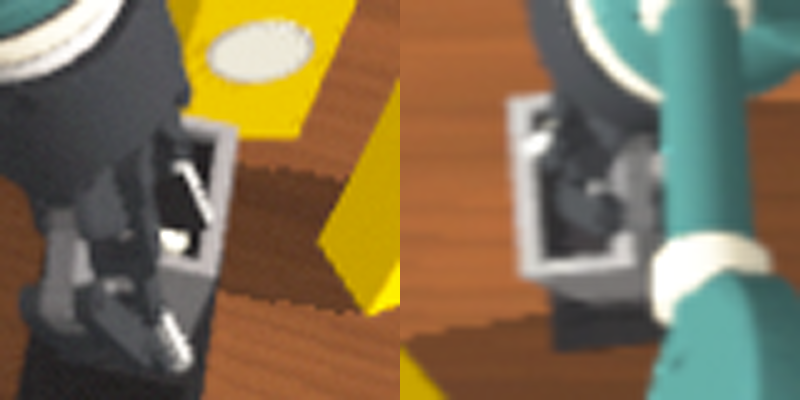

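The nub (scene crop 172,240) now sits near the +x end wall, and the force is building. I'll push a little more to reach the stop.

Call:
{"api": "jog_arm", "payload": {"turn": [[0, 0, 0], [0, 0, 0], [0, 0, 0]], "delta_pos": [[0, 0.0015, 0], [0, 0, 0], [0, 0, 0]], "gripper": [0.05, 0.05, 0.05]}}

```text
time: 5.88
tool_pos: [0.5914, 0.2577, 0.1347]
tcp_rot: [-1.882, -2.058, -0.422]
wrist_force: [-1.8, -0.3, 1.3]
width: 0.588
grip_force: 0.9
```

Call:
{"api": "jog_arm", "payload": {"turn": [[0, 0, 0], [0, 0, 0], [0, 0, 0]], "delta_pos": [[0, 0.0015, 0], [0, 0, 0], [0, 0, 0]], "gripper": [0.05, 0.05, 0.05]}}

```text
time: 6.13
tool_pos: [0.5929, 0.2578, 0.1347]
tcp_rot: [-1.883, -2.058, -0.422]
wrist_force: [-1.1, 0.6, 2.0]
width: 0.587
grip_force: 0.9
```

Call:
{"api": "jog_arm", "payload": {"turn": [[0, 0, 0], [0, 0, 0], [0, 0, 0]], "delta_pos": [[0, 0.002, 0], [0, 0, 0], [0, 0, 0]], "gripper": [0.05, 0.05, 0.05]}}

```text
time: 6.38
tool_pos: [0.5939, 0.258, 0.1346]
tcp_rot: [-1.881, -2.057, -0.42]
wrist_force: [-5.6, -1.1, 2.9]
width: 0.586
grip_force: 2.7
```

Run:
```python
from h import *
b=snap('top','t3');a=snap('scene','s3'); z=cv2.imread('pics/scene0.png')[:,:,::-1]
f=lambda i:cv2.resize(i[200:265,385:425],(369,600),interpolation=2)
cv2.imwrite('pics/c3.png',np.hstack([f(z),f(a)])[:,:,::-1])
s=read_state();print(s['wrist_force'],s['tool_pos'],s['grip_force'])
```

```text
[-4.5491417  -0.4040823   3.35613518] [0.59387259 0.25805533 0.13463654] 2.6918343803845346
```

View pics/c3.png

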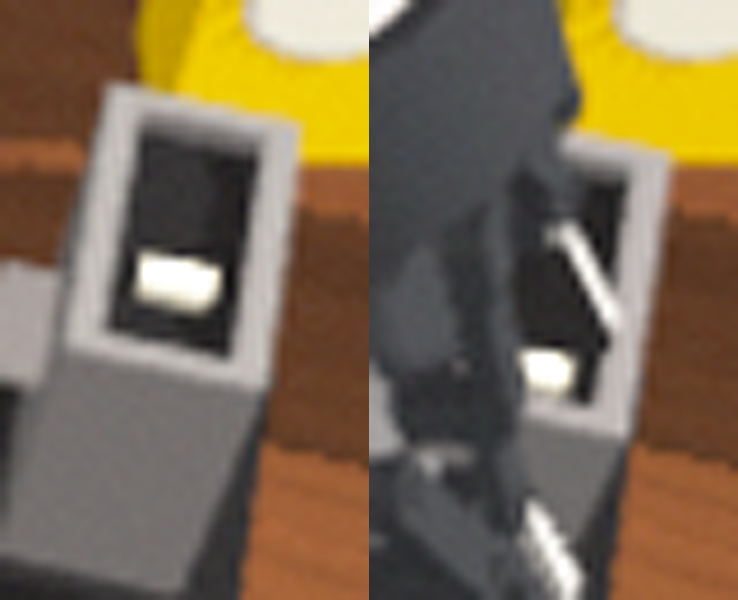

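The lamp has tipped in the pocket's clearance and is now at its limit, with about 5 N. One more push should make sure of the stop, then I'll back off.

Call:
{"api": "jog_arm", "payload": {"turn": [[0, 0, 0], [0, 0, 0], [0, 0, 0]], "delta_pos": [[0, 0.0015, 0], [0, 0, 0], [0, 0, 0]], "gripper": [0.05, 0.05, 0.05]}}

```text
time: 6.73
tool_pos: [0.5942, 0.2582, 0.1345]
tcp_rot: [-1.88, -2.057, -0.418]
wrist_force: [-7.4, -1.5, 5.6]
width: 0.588
grip_force: 4.2
```

Call:
{"api": "jog_arm", "payload": {"turn": [[0, 0, 0], [0, 0, 0], [0, 0, 0]], "delta_pos": [[0, 0.0015, 0], [0, 0, 0], [0, 0, 0]], "gripper": [0.05, 0.05, 0.05]}}

```text
time: 6.98
tool_pos: [0.5945, 0.2584, 0.1344]
tcp_rot: [-1.878, -2.056, -0.415]
wrist_force: [-10.7, -2.1, 6.5]
width: 0.583
grip_force: 5.6
```

Call:
{"api": "jog_arm", "payload": {"turn": [[0, 0, 0], [0, 0, 0], [0, 0, 0], [0, 0, 0], [0, 0, 0], [0, 0, 0], [0, 0, 0], [0, 0, 0], [0, 0, 0], [0, 0, 0], [0, 0, 0]], "delta_pos": [[0, -0.003, 0], [0, -0.003, 0], [0, -0.003, 0], [0, -0.003, 0], [0, -0.003, 0], [0, -0.004, 0], [0, 0, 0], [0.0042, 0, -0.0091], [0.0169, 0, -0.0362], [0.0169, 0, -0.0362], [0, 0, 0]], "gripper": [0.05, 0.05, 0.05, 0.05, 0.05, 0.05, 0.05, 0.05, 0.05, 0.05, 0.0854]}}

```text
time: 7.9
tool_pos: [0.584, 0.2577, 0.2356]
tcp_rot: [-1.884, -2.064, -0.443]
wrist_force: [2.0, 1.1, 2.1]
width: 0.712
grip_force: 0.0
```

Run:
```python
from h import *
np.set_printoptions(precision=4,suppress=True)
delta(yawR(95,0),[.5413,.2452,.097])
```

```text
tool y yaw now 5.007950847209403 pos [0.584  0.2577 0.2356] F [2.0403 1.1036 2.1284] t 7.9 w 0.7119669503459215 q [ 0.1413  0.1457  1.7997  0.4755  1.1944 -0.1275]
 turn [ 0.3601 -0.3319 -1.5387] shift in tool frame: before turn [-0.0668 -0.0462  0.1208] after turn [ 0.0436 -0.0088  0.1386]
```

Call:
{"api": "jog_arm", "payload": {"turn": [[0.0277, -0.0255, -0.1184], [0.0277, -0.0255, -0.1184], [0.0277, -0.0255, -0.1184], [0.0277, -0.0255, -0.1184], [0.0277, -0.0255, -0.1184], [0.0277, -0.0255, -0.1184], [0.0277, -0.0255, -0.1184], [0.0277, -0.0255, -0.1184], [0.0277, -0.0255, -0.1184], [0.0277, -0.0255, -0.1184], [0.0277, -0.0255, -0.1184], [0.0277, -0.0255, -0.1184], [0.0277, -0.0255, -0.1184], [0, 0, 0], [0, 0, 0], [0, 0, 0]], "delta_pos": [[0, 0, 0], [0, 0, 0], [0, 0, 0], [0, 0, 0], [0, 0, 0], [0, 0, 0], [0, 0, 0], [0, 0, 0], [0, 0, 0], [0, 0, 0], [0, 0, 0], [0, 0, 0], [0, 0, 0], [0.0218, -0.0044, 0], [0.0218, -0.0044, 0], [0, 0, 0]], "gripper": [0.0854, 0.0854, 0.0854, 0.0854, 0.0854, 0.0854, 0.0854, 0.0854, 0.0854, 0.0854, 0.0854, 0.0854, 0.0854, 0.0854, 0.0854, 0.0854]}}

```text
time: 9.23
tool_pos: [0.5331, 0.2433, 0.2259]
tcp_rot: [0.139, -3.121, 0.005]
wrist_force: [-0.8, -0.7, -0.6]
width: 1.0
grip_force: 0.0
```

Run:
```python
from h import *
np.set_printoptions(precision=4,suppress=True)
b=snap('top','t4');a=snap('scene','s4'); z=cv2.imread('pics/scene0.png')[:,:,::-1]
f=lambda i:cv2.resize(i[200:265,385:425],(369,600),interpolation=2)
cv2.imwrite('pics/c4.png',np.hstack([f(z),f(a)])[:,:,::-1])
delta(yawR(95,0),[.5413,.2452,.097])
```

```text
tool y yaw now 95.0950669962692 pos [0.5361 0.244  0.2264] F [-0.2325  0.8886  0.2058] t 9.3333 w 1.0001094855192554 q [ 0.3834  0.1147  1.789   0.0024  1.2516 -1.2771]
 turn [-0.0018 -0.0138  0.0016] shift in tool frame: before turn [-0.007   0.001   0.1293] after turn [-0.0053  0.0008  0.1294]
```

View pics/c4.png

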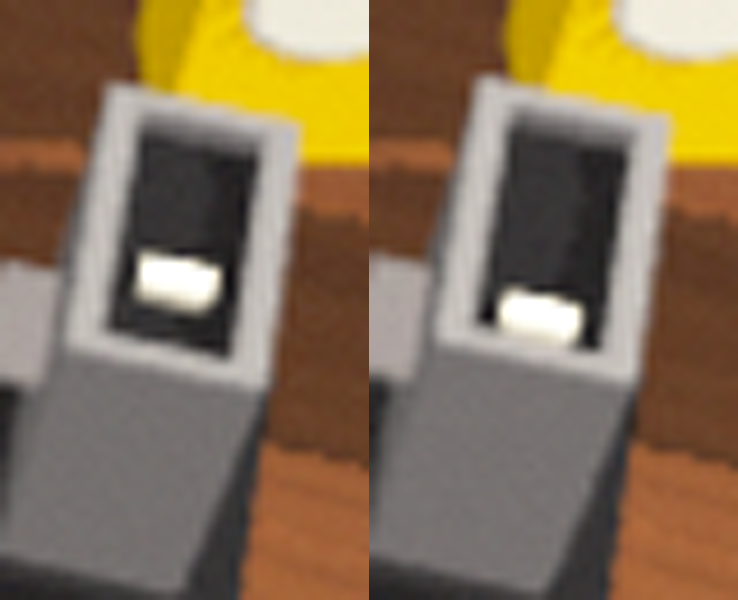

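Call:
{"api": "jog_arm", "payload": {"turn": [[-0.002, -0.0138, 0.0016], [0, 0, 0], [0, 0, 0], [0, 0, 0], [0, 0, 0], [0, 0, 0], [0, 0, 0], [0, 0, 0]], "delta_pos": [[0, 0, 0], [-0.0037, 0.0008, 0.02], [0, 0, 0.03], [0, 0, 0.025], [0, 0, 0.02], [0, 0, 0.018], [0, 0, 0.015], [0, 0, 0]], "gripper": [0.0854, 0.0854, 0.0854, 0.0854, 0.0854, 0.0854, 0.0854, 0.0854]}}

```text
time: 10.0
tool_pos: [0.5376, 0.2438, 0.0935]
tcp_rot: [0.136, -3.131, 0.004]
wrist_force: [-0.2, -0.7, -0.4]
width: 0.998
grip_force: 0.0
```

Call:
{"api": "jog_arm", "payload": {"turn": [[0, 0, 0], [0, 0, 0], [0, 0, 0], [0, 0, 0], [0, 0, 0], [0, 0, 0]], "delta_pos": [[0, 0, 0], [0, 0, 0], [0, 0, 0], [0, 0, 0], [0, 0, 0], [0, 0, 0]], "gripper": [0.06, 0.05, 0.04, 0.03, 0.03, 0.03], "grip_force": 50}}

```text
time: 10.5
tool_pos: [0.5407, 0.2455, 0.0991]
tcp_rot: [-0.137, 3.137, 0.001]
wrist_force: [0.3, 2.0, 4.7]
width: 0.464
grip_force: 51.4
```

Call:
{"api": "jog_arm", "payload": {"turn": [[0, 0, 0], [0, 0, 0], [0, 0, 0], [0, 0, 0], [0, 0, 0], [0, 0, 0], [0, 0, 0]], "delta_pos": [[0, 0, -0.005], [0, 0, -0.01], [0, 0, -0.02], [0, 0, -0.025], [0, 0, -0.03], [0, 0, -0.03], [0, 0, 0]], "gripper": [0.03, 0.03, 0.03, 0.03, 0.03, 0.03, 0.03]}}

```text
time: 11.08
tool_pos: [0.5424, 0.2458, 0.2238]
tcp_rot: [-0.137, 3.132, 0.003]
wrist_force: [2.3, 1.0, -1.6]
width: 0.456
grip_force: 52.8
```

Run:
```python
from m import *
b=np.array([(245,190),(330,190),(265,362),(240,368)])/3.6-.36+[345,130]
print('gap edges',onz('top',b,.15)*1000)
t=cv2.imread('pics/top0.png')[:,:,::-1]
# bar top edges: bright columns per row in the gap
K=t[186:228,425:450].astype(int).min(2); 
L=[]
for r in range(0,42,3):
    row=cv2.resize(K[r:r+1].astype(np.float32),None,fx=8,fy=1,interpolation=1)[0]; i=np.where(row>190)[0]
    if len(i): L.append((186+r,(i[0]+.5)/8-.5+425,(i[-1]+.5)/8-.5+425))
L=np.array(L)
A=onz('top',L[:,[1,0]],.15)*1000;B=onz('top',L[:,[2,0]],.15)*1000
print(np.c_[L,A[:,:2],B[:,:2]])
delta(yawR(84.1,0),[.5534,-.1244,.216])
```

```text
gap edges [[ 609.3036 -157.6644  150.    ]
 [ 608.4366 -212.9397  150.    ]
 [ 498.1305 -166.7493  150.    ]
 [ 494.5821 -150.5521  150.    ]]
[[ 186.      434.9375  442.4375  600.0838 -209.389   599.8072 -226.9792]
 [ 189.      434.6875  442.1875  593.0664 -208.522   592.7868 -226.0997]
 [ 192.      434.5625  442.1875  586.0536 -207.9504  585.7665 -225.8092]
 [ 195.      434.4375  441.9375  579.05   -207.3812  578.7647 -224.9353]
 [ 198.      434.1875  441.6875  572.0602 -206.5223  571.772  -224.0643]
 [ 201.      433.9375  441.4375  565.0793 -205.6662  564.7883 -223.1962]
 [ 204.      433.6875  441.3125  558.1072 -204.8128  557.8084 -222.6233]
 [ 207.      433.6875  441.1875  551.1338 -204.5454  550.8371 -222.0528]
 [ 210.      433.4375  441.1875  544.1787 -203.6971  543.8692 -221.7767]
 [ 213.      433.1875  440.8125  537.2319 -202.8516  536.9247 -220.6278]
 [ 216.      432.9375  440.4375  530.2933 -202.0088  529.9884 -219.482 ]
 [ 219.      432.9375  440.1875  523.3526 -201.7503  523.0551 -218.6307]
 [ 222.      432.6875  440.1875  516.4298 -200.9124  516.1193 -218.3644]
 [ 225.      432.3125  440.1875  509.5199 -199.7867  509.1911 -218.1001]]
tool y yaw now 95.00257954548987 pos [0.5424 0.2458 0.2238] F [ 2.3385  0.971  -1.5856] t 11.0833 w 0.45579927507477663 q [ 0.3838  0.1151  1.7934 -0.0001  1.2262 -1.2743]
 turn [0.0025 0.0064 0.1903] shift in tool frame: before turn [ 0.0213 -0.3698  0.007 ] after turn [-0.049  -0.3671  0.0078]
```

Call:
{"api": "jog_arm", "payload": {"turn": [[0, 0, 0], [0, 0, 0], [0, 0, 0], [0, 0, 0.02], [0, 0, 0.02], [0, 0, 0.02], [0, 0, 0.02], [0, 0, 0.02], [0, 0, 0.02], [0, 0, 0.02], [0, 0, 0.02], [0, 0, 0.02], [0, 0, 0.01], [0, 0, 0], [0, 0, 0]], "delta_pos": [[0, -0.01, 0], [0, -0.02, 0], [0, -0.03, 0], [0, -0.03, 0], [0, -0.03, 0], [0, -0.03, 0], [0, -0.03, 0], [0, -0.03, 0], [0, -0.03, 0], [0, -0.03, 0], [0, -0.03, 0], [0, -0.03, 0], [0, -0.03, 0], [0, -0.01, 0], [0, 0, 0]], "gripper": [0.03, 0.03, 0.03, 0.03, 0.03, 0.03, 0.03, 0.03, 0.03, 0.03, 0.03, 0.03, 0.03, 0.03, 0.03]}}

```text
time: 12.33
tool_pos: [0.5402, -0.127, 0.2143]
tcp_rot: [-0.166, -3.129, 0.001]
wrist_force: [-0.3, -0.4, -4.0]
width: 0.461
grip_force: 52.9
```

Run:
```python
from h import *
np.set_printoptions(precision=4,suppress=True)
delta(yawR(84.2,0),[.5534,-.1944,.216])
```

```text
tool y yaw now 83.91135132409289 pos [ 0.5402 -0.127   0.2143] F [-0.3311 -0.4106 -4.0047] t 12.3333 w 0.461178223522365 q [-0.2741  0.0541  1.8772 -0.0027  1.2179 -1.7377]
 turn [-0.0012 -0.008  -0.005 ] shift in tool frame: before turn [-0.0203 -0.0657 -0.0018] after turn [-0.02   -0.0658 -0.0017]
```

Call:
{"api": "jog_arm", "payload": {"turn": [[0, -0.004, -0.005], [0, 0, 0], [0, 0, 0], [0, 0, 0], [0, 0, 0], [0, 0, 0], [0, 0, 0]], "delta_pos": [[-0.01, 0, 0], [-0.01, -0.01, 0], [0, -0.02, 0], [0, -0.02, 0], [0, -0.015, 0], [0, 0, 0], [0, 0, 0]], "gripper": [0.03, 0.03, 0.03, 0.03, 0.03, 0.03, 0.03]}}

```text
time: 12.92
tool_pos: [0.5569, -0.1913, 0.2171]
tcp_rot: [0.154, 3.136, -0.001]
wrist_force: [0.2, 0.6, -4.5]
width: 0.463
grip_force: 52.9
```

Run:
```python
from h import *
np.set_printoptions(precision=4,suppress=True)
b=snap('top','t5');a=snap('scene','s5')
delta(yawR(84.2,0),[.5534,-.1944,.216])
s=read_state();R=Ro.from_rotvec(s['tcp_rot']);M=R.as_matrix();L=s['tool_pos']-[0,0,.091];ey=M[:,1];ex=-M[:,0]
for nm,k in(('hook arm out end top',(0,-33,83)),('leg bottom',(0,-33,50)),('arm L',(13,-33,83)),('leg bot +x',(13,-33,50)),('under +x back',(32,-20,0))):
    print(nm,proj('scene',L+ex*k[0]/1e3+ey*k[1]/1e3+[0,0,k[2]/1e3])[0],proj('top',L+ex*k[0]/1e3+ey*k[1]/1e3+[0,0,k[2]/1e3])[0])
A=cv2.resize(a[100:250,120:260],(560,600),interpolation=2)
cv2.imwrite('pics/c5.png',A[:,:,::-1])
```

```text
tool y yaw now 84.42844447255523 pos [ 0.5567 -0.1904  0.2173] F [ 0.4084 -0.1334 -4.4776] t 13.0167 w 0.463563688879732 q [-0.372   0.1097  1.8117  0.0003  1.2187 -1.8456]
 turn [-0.0001  0.0015  0.004 ] shift in tool frame: before turn [ 0.0029 -0.0043  0.0013] after turn [ 0.0029 -0.0043  0.0013]
hook arm out end top [170.7394 140.9516] [448.7137 203.8014]
leg bottom [175.9778 152.2578] [444.6748 204.9624]
arm L [166.5709 145.4846] [449.0424 197.9006]
leg bot +x [172.0022 156.7278] [444.9982 199.2537]
under +x back [179.0559 180.9538] [434.3856 192.7735]
```

View pics/c5.png

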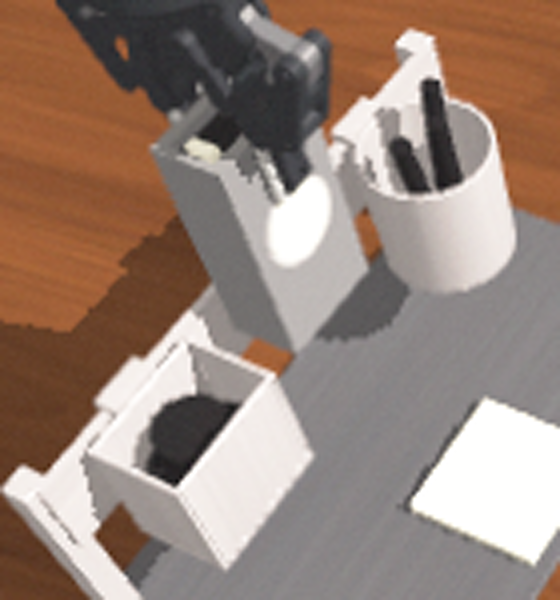

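The lamp is lit and hovers over the gap. The square caddy is at crop (200,450) and the round one at (440,190), with clearance on both sides. I'll align it and lower in guarded steps.

Call:
{"api": "jog_arm", "payload": {"turn": [[0, 0, 0], [0, 0, 0], [0, 0, 0], [0, 0, 0], [0, 0, 0], [0, 0, 0]], "delta_pos": [[0.003, -0.0043, 0], [0, 0, 0.01], [0, 0, 0.01], [0, 0, 0], [0, 0, 0], [0, 0, 0]], "gripper": [0.03, 0.03, 0.03, 0.03, 0.03, 0.03]}}

```text
time: 13.52
tool_pos: [0.5528, -0.1948, 0.197]
tcp_rot: [0.153, 3.137, -0.001]
wrist_force: [-0.3, 0.1, -4.1]
width: 0.459
grip_force: 52.8
```

Run:
```python
from h import *
np.set_printoptions(precision=4,suppress=True)
delta(yawR(84.2,0),[.5534,-.1944,.163])
```

```text
tool y yaw now 84.41091417588129 pos [ 0.5528 -0.1948  0.197 ] F [-0.3498  0.0997 -4.142 ] t 13.5167 w 0.45909186404743274 q [-0.3811  0.1205  1.8379 -0.0003  1.182  -1.8542]
 turn [-0.0006  0.001   0.0037] shift in tool frame: before turn [-0.0005  0.0005  0.034 ] after turn [-0.0005  0.0004  0.034 ]
```

Call:
{"api": "jog_arm", "payload": {"turn": [[0, 0, 0], [0, 0, 0], [0, 0, 0], [0, 0, 0]], "delta_pos": [[0, 0.0004, 0.003], [0, 0, 0.003], [0, 0, 0], [0, 0, 0]], "gripper": [0.03, 0.03, 0.03, 0.03]}}

```text
time: 13.85
tool_pos: [0.553, -0.1946, 0.1914]
tcp_rot: [0.153, 3.136, -0.001]
wrist_force: [-0.2, -0.0, -4.3]
width: 0.463
grip_force: 52.9
```

Call:
{"api": "jog_arm", "payload": {"turn": [[0, 0, 0], [0, 0, 0], [0, 0, 0], [0, 0, 0]], "delta_pos": [[0, 0, 0.003], [0, 0, 0.003], [0, 0, 0], [0, 0, 0]], "gripper": [0.03, 0.03, 0.03, 0.03]}}

```text
time: 14.18
tool_pos: [0.5529, -0.1946, 0.1852]
tcp_rot: [0.153, 3.137, -0.001]
wrist_force: [0.6, -0.2, -3.6]
width: 0.461
grip_force: 52.9
```

Call:
{"api": "jog_arm", "payload": {"turn": [[0, 0, 0], [0, 0, 0], [0, 0, 0], [0, 0, 0]], "delta_pos": [[0, 0, 0.003], [0, 0, 0.003], [0, 0, 0], [0, 0, 0]], "gripper": [0.03, 0.03, 0.03, 0.03]}}

```text
time: 14.52
tool_pos: [0.5529, -0.1946, 0.1791]
tcp_rot: [0.153, 3.137, -0.001]
wrist_force: [0.6, -0.0, -4.2]
width: 0.464
grip_force: 52.9
```

Call:
{"api": "jog_arm", "payload": {"turn": [[0, 0, 0], [0, 0, 0], [0, 0, 0], [0, 0, 0], [0, 0, 0]], "delta_pos": [[0, 0, 0.004], [0, 0, 0.004], [0, 0, 0.004], [0, 0, 0], [0, 0, 0]], "gripper": [0.03, 0.03, 0.03, 0.03, 0.03]}}

```text
time: 14.93
tool_pos: [0.5528, -0.1946, 0.1669]
tcp_rot: [0.153, 3.137, -0.001]
wrist_force: [-0.2, 0.3, -3.9]
width: 0.459
grip_force: 52.9
```

Call:
{"api": "jog_arm", "payload": {"turn": [[0, 0, 0], [0, 0, 0], [0, 0, 0], [0, 0, 0]], "delta_pos": [[0, 0, 0.002], [0, 0, 0.001], [0, 0, 0], [0, 0, 0]], "gripper": [0.03, 0.03, 0.03, 0.03]}}

```text
time: 15.27
tool_pos: [0.5532, -0.1948, 0.1646]
tcp_rot: [0.153, 3.136, -0.002]
wrist_force: [-0.2, -0.6, -4.2]
width: 0.463
grip_force: 52.9
```

Call:
{"api": "jog_arm", "payload": {"turn": [[0, 0, 0], [0, 0, 0], [0, 0, 0]], "delta_pos": [[0, 0, 0.001], [0, 0, 0], [0, 0, 0]], "gripper": [0.03, 0.03, 0.03]}}

```text
time: 15.52
tool_pos: [0.5532, -0.1947, 0.1636]
tcp_rot: [0.153, 3.136, -0.002]
wrist_force: [-0.7, -0.2, -4.1]
width: 0.463
grip_force: 52.9
```

Call:
{"api": "jog_arm", "payload": {"turn": [[0, 0, 0], [0, 0, 0], [0, 0, 0]], "delta_pos": [[0, 0, 0.001], [0, 0, 0], [0, 0, 0]], "gripper": [0.03, 0.03, 0.03]}}

```text
time: 15.77
tool_pos: [0.5534, -0.1948, 0.1633]
tcp_rot: [0.153, 3.136, -0.002]
wrist_force: [-0.8, 0.9, 0.0]
width: 0.464
grip_force: 53.4
```

Call:
{"api": "jog_arm", "payload": {"turn": [[0, 0, 0], [0, 0, 0], [0, 0, 0]], "delta_pos": [[0, 0, 0.001], [0, 0, 0], [0, 0, 0]], "gripper": [0.03, 0.03, 0.03]}}

```text
time: 16.02
tool_pos: [0.5534, -0.1948, 0.1632]
tcp_rot: [0.153, 3.135, -0.002]
wrist_force: [-4.0, 2.7, 5.1]
width: 0.459
grip_force: 54.2
```

Call:
{"api": "jog_arm", "payload": {"turn": [[0, 0, 0], [0, 0, 0], [0, 0, 0]], "delta_pos": [[0, 0, 0.001], [0, 0, 0], [0, 0, 0]], "gripper": [0.03, 0.03, 0.03]}}

```text
time: 16.27
tool_pos: [0.5535, -0.1948, 0.1631]
tcp_rot: [0.153, 3.135, -0.002]
wrist_force: [-5.1, 2.2, 8.8]
width: 0.462
grip_force: 54.6
```

Contact came at z 0.163, as expected for hanging. I'll take off the preload, open and rise.

Call:
{"api": "jog_arm", "payload": {"turn": [[0, 0, 0], [0, 0, 0], [0, 0, 0], [0, 0, 0], [0, 0, 0], [0, 0, 0], [0, 0, 0]], "delta_pos": [[0, 0, -0.001], [0, 0, -0.0008], [0, 0, 0], [0, 0, 0], [0, 0, 0], [0, 0, 0], [0, 0, 0]], "gripper": [0.03, 0.03, 0.03, 0.04, 0.045, 0.055, 0.06]}}

```text
time: 16.85
tool_pos: [0.5534, -0.195, 0.1622]
tcp_rot: [0.153, 3.136, -0.002]
wrist_force: [-1.0, -0.8, 0.3]
width: 0.702
grip_force: 0.0
```

Call:
{"api": "jog_arm", "payload": {"turn": [[0, 0, 0], [0, 0, 0], [0, 0, 0], [0, 0, 0], [0, 0, 0], [0, 0, 0]], "delta_pos": [[0, 0, 0], [0, 0, -0.01], [0, 0, -0.025], [0, 0, -0.04], [0, 0.04, -0.01], [0, 0.04, 0]], "gripper": [0.065, 0.065, 0.065, 0.065, 0.0854, 0.0854]}}

```text
time: 17.35
tool_pos: [0.564, -0.1168, 0.2538]
tcp_rot: [0.16, 3.125, -0.005]
wrist_force: [0.2, -0.6, -0.4]
width: 0.995
grip_force: 0.0
```

Run:
```python
from h import *
np.set_printoptions(precision=4,suppress=True)
delta(yawR(66.7,0),[.5485,.0895,.14])
```

```text
tool y yaw now 84.13906731504785 pos [ 0.564  -0.1168  0.2538] F [ 0.2394 -0.5851 -0.3597] t 17.35 w 0.9949488282872516 q [-0.2469  0.0556  1.8021 -0.001   1.2713 -1.7151]
 turn [-0.0008  0.0126  0.3044] shift in tool frame: before turn [0.0379 0.2039 0.1127] after turn [0.0959 0.1833 0.1138]
```

Call:
{"api": "jog_arm", "payload": {"turn": [[0, 0, 0], [0, 0, 0], [0, 0, 0], [0, 0, 0], [0, 0, 0], [0, 0, 0], [0, 0, 0.1], [0, 0, 0.1], [0, 0, 0.104], [0, 0, 0], [0, 0, 0], [0, 0, 0]], "delta_pos": [[0.0063, 0.034, 0], [0.0063, 0.034, 0], [0.0063, 0.034, 0], [0.0063, 0.034, 0], [0.0063, 0.034, 0], [0.0063, 0.034, 0], [0, 0, 0], [0, 0, 0.03], [0, 0, 0.04], [0, 0, 0.03], [0, 0, 0], [0, 0, 0]], "gripper": [0.0854, 0.0854, 0.0854, 0.0854, 0.0854, 0.0854, 0.0854, 0.0854, 0.0854, 0.0854, 0.0854, 0.0854]}}

```text
time: 18.35
tool_pos: [0.5419, 0.0914, 0.1459]
tcp_rot: [-0.626, -3.077, 0.003]
wrist_force: [-0.3, -0.1, 0.5]
width: 1.0
grip_force: 0.0
```

Run:
```python
from h import *
np.set_printoptions(precision=4,suppress=True)
a=snap('scene','s6')
A=cv2.resize(a[90:280,120:390],(800,563),interpolation=2)
cv2.imwrite('pics/c6.png',A[:,:,::-1])
delta(yawR(66.7,0),[.5485,.0895,.027])
```

```text
tool y yaw now 67.00204636408732 pos [0.5439 0.0916 0.1482] F [1.1916 0.781  0.5437] t 18.4 w 1.0008610831981453 q [ 0.1225  0.098   1.9583 -0.0016  1.0831 -1.0461]
 turn [-0.0001  0.0026  0.0053] shift in tool frame: before turn [-0.0048 -0.0001  0.1212] after turn [-0.0051 -0.0001  0.1212]
```

View pics/c6.png

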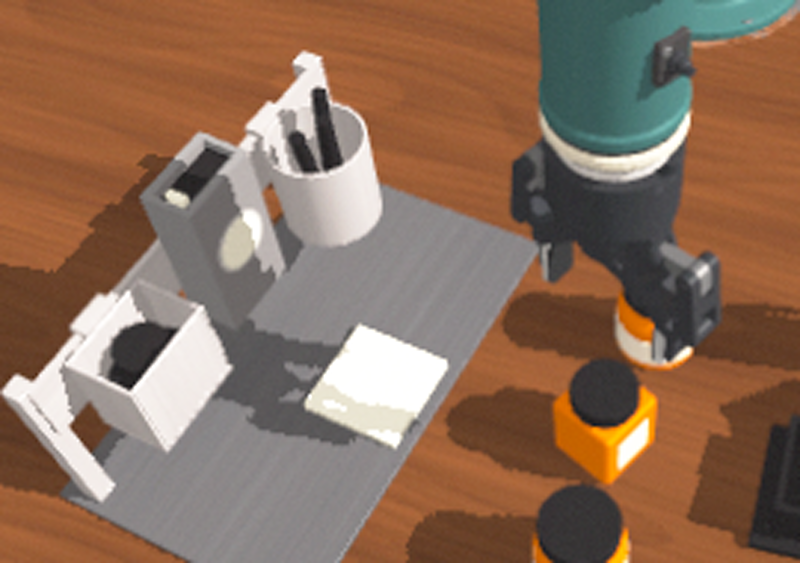

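The lamp hangs at crop (220,230) between the caddies (150,370) and (325,170), with nothing disturbed. The square jar is at (605,420). Now I'll descend on the jar.

Call:
{"api": "jog_arm", "payload": {"turn": [[0, 0, -0.003], [0, 0, 0], [0, 0, 0], [0, 0, 0], [0, 0, 0], [0, 0, 0], [0, 0, 0], [0, 0, 0]], "delta_pos": [[-0.003, 0, 0], [0, 0, 0.025], [0, 0, 0.025], [0, 0, 0.025], [0, 0, 0.02], [0, 0, 0.015], [0, 0, 0.008], [0, 0, 0]], "gripper": [0.0854, 0.0854, 0.0854, 0.0854, 0.0854, 0.0854, 0.0854, 0.0854]}}

```text
time: 19.07
tool_pos: [0.5469, 0.0901, 0.0293]
tcp_rot: [0.622, 3.077, -0.001]
wrist_force: [0.2, -0.2, 0.1]
width: 1.0
grip_force: 0.0
```

Call:
{"api": "jog_arm", "payload": {"turn": [[0, 0, 0], [0, 0, 0], [0, 0, 0], [0, 0, 0], [0, 0, 0]], "delta_pos": [[0, 0, 0], [0, 0, 0], [0, 0, 0], [0, 0, 0], [0, 0, 0]], "gripper": [0.065, 0.055, 0.05, 0.045, 0.045], "grip_force": 40}}

```text
time: 19.48
tool_pos: [0.5484, 0.0905, 0.0313]
tcp_rot: [0.621, 3.073, 0.001]
wrist_force: [1.2, 0.2, 7.2]
width: 0.625
grip_force: 43.7
```

Run:
```python
from h import *
np.set_printoptions(precision=4,suppress=True)
delta(yawR(84.2,0),[.5644,-.0895,.15])
```

```text
tool y yaw now 67.15752451024119 pos [0.5484 0.0905 0.0313] F [1.1953 0.1946 7.1591] t 19.4833 w 0.6254994422052848 q [ 0.1196  0.2451  2.0343 -0.0018  0.8562 -1.0513]
 turn [ 0.0009  0.0061 -0.2975] shift in tool frame: before turn [-0.0853 -0.1595 -0.1185] after turn [-0.0341 -0.1775 -0.1187]
```

Call:
{"api": "jog_arm", "payload": {"turn": [[0, 0, 0], [0, 0, 0], [0, 0, 0], [0, 0, 0], [0, 0, -0.05], [0, 0, -0.05], [0, 0, -0.05], [0, 0, -0.05], [0, 0, -0.05], [0, 0, -0.047], [0, 0, 0], [0, 0, 0], [0, 0, 0]], "delta_pos": [[0, 0, -0.005], [0, 0, -0.015], [0, 0, -0.02], [0, 0, -0.02], [0, 0, 0], [0, 0, 0], [0, 0, 0], [0, 0, 0], [0, 0, 0], [0, 0, 0], [-0.011, -0.02, 0], [-0.011, -0.03, 0], [-0.012, -0.03, 0]], "gripper": [0.045, 0.045, 0.045, 0.045, 0.045, 0.045, 0.045, 0.045, 0.045, 0.045, 0.045, 0.045, 0.045]}}

```text
time: 20.57
tool_pos: [0.5711, 0.0072, 0.0889]
tcp_rot: [0.156, 3.137, -0.002]
wrist_force: [-0.3, -0.5, -2.1]
width: 0.623
grip_force: 43.0
```

Call:
{"api": "jog_arm", "payload": {"turn": [[0, 0, 0], [0, 0, 0], [0, 0, 0], [0, 0, 0], [0, 0, 0], [0, 0, 0]], "delta_pos": [[0, -0.03, 0], [0, -0.03, 0], [0, -0.025, 0], [0, -0.0125, 0], [0, 0, 0], [0, 0, 0]], "gripper": [0.045, 0.045, 0.045, 0.045, 0.045, 0.045]}}

```text
time: 21.07
tool_pos: [0.5615, -0.0898, 0.089]
tcp_rot: [0.163, 3.136, -0.0]
wrist_force: [0.1, 0.4, -2.2]
width: 0.627
grip_force: 43.0
```

Run:
```python
from h import *
np.set_printoptions(precision=4,suppress=True)
a=snap('scene','s7');a=snap('top','t7')
delta(yawR(84.2,0),[.5644,-.0895,.046])
```

```text
tool y yaw now 84.1885576532966 pos [ 0.5618 -0.0887  0.0891] F [ 0.0115  1.2172 -1.7185] t 21.1667 w 0.6244022577213562 q [-0.2003  0.1942  1.9691 -0.0002  0.9769 -1.6696]
 turn [-0.0003  0.0013 -0.0002] shift in tool frame: before turn [-0.0027 -0.0005  0.0431] after turn [-0.0027 -0.0005  0.0431]
```

Call:
{"api": "jog_arm", "payload": {"turn": [[0, 0, 0], [0, 0, 0], [0, 0, 0], [0, 0, 0], [0, 0, 0], [0, 0, 0]], "delta_pos": [[-0.0027, -0.0005, 0.012], [0, 0, 0.014], [0, 0, 0.01], [0, 0, 0.003], [0, 0, 0], [0, 0, 0]], "gripper": [0.045, 0.045, 0.045, 0.045, 0.045, 0.045]}}

```text
time: 21.67
tool_pos: [0.5646, -0.09, 0.0498]
tcp_rot: [0.159, 3.137, -0.001]
wrist_force: [0.1, -0.3, -2.7]
width: 0.627
grip_force: 43.1
```

Call:
{"api": "jog_arm", "payload": {"turn": [[0, 0, 0], [0, 0, 0], [0, 0, 0]], "delta_pos": [[0, 0, 0.002], [0, 0, 0], [0, 0, 0]], "gripper": [0.045, 0.045, 0.045]}}

```text
time: 21.92
tool_pos: [0.5651, -0.0906, 0.0488]
tcp_rot: [0.16, 3.135, -0.002]
wrist_force: [1.5, 0.6, -2.0]
width: 0.627
grip_force: 43.1
```

Call:
{"api": "jog_arm", "payload": {"turn": [[0, 0, 0], [0, 0, 0], [0, 0, 0]], "delta_pos": [[0, 0, 0.001], [0, 0, 0], [0, 0, 0]], "gripper": [0.045, 0.045, 0.045]}}

```text
time: 22.17
tool_pos: [0.5648, -0.0906, 0.0475]
tcp_rot: [0.16, 3.135, -0.002]
wrist_force: [-0.2, 0.1, -1.7]
width: 0.625
grip_force: 43.1
```

Call:
{"api": "jog_arm", "payload": {"turn": [[0, 0, 0], [0, 0, 0], [0, 0, 0]], "delta_pos": [[0, 0, 0.001], [0, 0, 0], [0, 0, 0]], "gripper": [0.045, 0.045, 0.045]}}

```text
time: 22.42
tool_pos: [0.5646, -0.0905, 0.0462]
tcp_rot: [0.16, 3.136, -0.002]
wrist_force: [0.4, -0.3, -2.2]
width: 0.629
grip_force: 43.1
```

Call:
{"api": "jog_arm", "payload": {"turn": [[0, 0, 0], [0, 0, 0], [0, 0, 0]], "delta_pos": [[0, 0, 0.001], [0, 0, 0], [0, 0, 0]], "gripper": [0.045, 0.045, 0.045]}}

```text
time: 22.67
tool_pos: [0.5649, -0.0906, 0.0454]
tcp_rot: [0.16, 3.135, -0.002]
wrist_force: [-0.1, 1.0, -1.3]
width: 0.624
grip_force: 43.1
```

Run:
```python
from h import *
np.set_printoptions(precision=4,suppress=True)
delta(yawR(84.2,0),[.5644,-.0895,.046])
```

```text
tool y yaw now 84.17353243105268 pos [ 0.5649 -0.0906  0.0454] F [-0.1323  0.9746 -1.2582] t 22.6667 w 0.6236435869545722 q [-0.202   0.2547  1.9894 -0.001   0.8951 -1.6705]
 turn [-0.001   0.0023 -0.0005] shift in tool frame: before turn [ 0.0006  0.001  -0.0006] after turn [ 0.0006  0.001  -0.0006]
```

Call:
{"api": "jog_arm", "payload": {"turn": [[0, 0, 0], [0, 0, 0], [0, 0, 0]], "delta_pos": [[0.0005, 0.001, 0.0007], [0, 0, 0], [0, 0, 0]], "gripper": [0.045, 0.045, 0.045]}}

```text
time: 22.92
tool_pos: [0.565, -0.0899, 0.0454]
tcp_rot: [0.159, 3.134, -0.003]
wrist_force: [-1.2, -2.1, 3.3]
width: 0.626
grip_force: 43.6
```

Call:
{"api": "jog_arm", "payload": {"turn": [[0, 0, 0], [0, 0, 0], [0, 0, 0]], "delta_pos": [[0, 0, 0.0007], [0, 0, 0], [0, 0, 0]], "gripper": [0.045, 0.045, 0.045]}}

```text
time: 23.17
tool_pos: [0.5651, -0.09, 0.0454]
tcp_rot: [0.159, 3.134, -0.003]
wrist_force: [-2.2, -2.1, 8.0]
width: 0.623
grip_force: 44.1
```

Contact is at 0.0454, as expected. I'll relax, release and rise, then clear the view.

Call:
{"api": "jog_arm", "payload": {"turn": [[0, 0, 0], [0, 0, 0], [0, 0, 0], [0, 0, 0], [0, 0, 0], [0, 0, 0], [0, 0, 0]], "delta_pos": [[0, 0, -0.001], [0, 0, 0], [0, 0, 0], [0, 0, 0], [0, 0, 0], [0, 0, 0], [0, 0, 0]], "gripper": [0.045, 0.045, 0.053, 0.057, 0.065, 0.072, 0.072]}}

```text
time: 23.75
tool_pos: [0.564, -0.0893, 0.0444]
tcp_rot: [0.16, 3.136, -0.001]
wrist_force: [-0.6, -0.7, 0.1]
width: 0.843
grip_force: 0.0
```

Call:
{"api": "jog_arm", "payload": {"turn": [[0, 0, 0], [0, 0, 0], [0, 0, 0], [0, 0, 0], [0, 0, 0], [0, 0, 0], [0, 0, 0], [0, 0, 0], [0, 0, 0], [0, 0, 0]], "delta_pos": [[0, 0, -0.01], [0, 0, -0.03], [0, 0, -0.04], [0, 0, -0.04], [0, 0, -0.04], [0, 0.03, 0], [0, 0.04, 0], [0, 0.04, 0], [0, 0.04, 0], [0, 0.04, 0]], "gripper": [0.072, 0.072, 0.072, 0.072, 0.072, 0.072, 0.072, 0.072, 0.072, 0.072]}}

```text
time: 24.58
tool_pos: [0.5833, 0.1013, 0.2059]
tcp_rot: [0.161, 3.134, -0.001]
wrist_force: [0.4, 0.1, -0.2]
width: 0.846
grip_force: 0.0
```

Call:
{"api": "jog_arm", "payload": {"turn": [[0, 0, 0], [0, 0, 0], [0, 0, 0], [0, 0, 0], [0, 0, 0], [0, 0, 0]], "delta_pos": [[0, 0.04, 0], [0, 0.04, 0], [0, 0.04, 0], [0, 0.04, 0], [0, 0.04, 0], [0, 0, 0]], "gripper": [0.072, 0.072, 0.072, 0.072, 0.072, 0.072]}}

```text
time: 25.08
tool_pos: [0.6035, 0.3059, 0.2052]
tcp_rot: [0.152, 3.135, 0.005]
wrist_force: [-0.2, 0.4, 1.0]
width: 0.846
grip_force: 0.0
```

```bash
cat > m2.py <<'E'
from m import *
t=snap('top','t8');s=snap('scene','s8'); t0=cv2.imread('pics/top0.png')[:,:,::-1]
dk=lambda c:(c.max(2)<95)&(sat(c)<25)
rect('top',t,(366,192,396,226),dk,.094,'sq lid placed')
for b,nm in(((290,162,312,184),'r0 lid'),((296,242,318,264),'r1 lid')): rect('top',t,b,dk,.080,nm)
org=lambda c:(c[:,:,0]>130)&(c[:,:,2]<100)&(c[:,:,0]-c[:,:,2]>90)
rect('top',t,(355,185,402,228),lambda c:org(c)|dk(c),.078,'jar silhouette')
print('lamp exp',proj('top',[.5534,-.1944,.202]))
A=cv2.resize(s[90:290,110:370],(520,400),interpolation=2)
B=cv2.resize(t[125:290,345:460],(279,400),interpolation=2)
cv2.imwrite('pics/c8.png',np.hstack([A,B])[:,:,::-1])
E
python3 m2.py
```

```text
sq lid placed top c [564.94  -90.862] size [43.4206 43.5278] ang 88.50968933105469 area 1494.9758206494153
r0 lid top c [649.4187 107.6168] size [51.2177 51.6696] ang 88.97151184082031 area 2088.4781817947514
r1 lid top c [446.9481  96.5591] size [50.0461 48.8329] ang 89.18875122070312 area 1955.5678747660713
jar silhouette top c [566.1822 -92.9198] size [44.0681 44.1768] ang 88.50933074951172 area 1539.8907655794173
lamp exp [[434.8157 204.3423]]
```

View pics/c8.png

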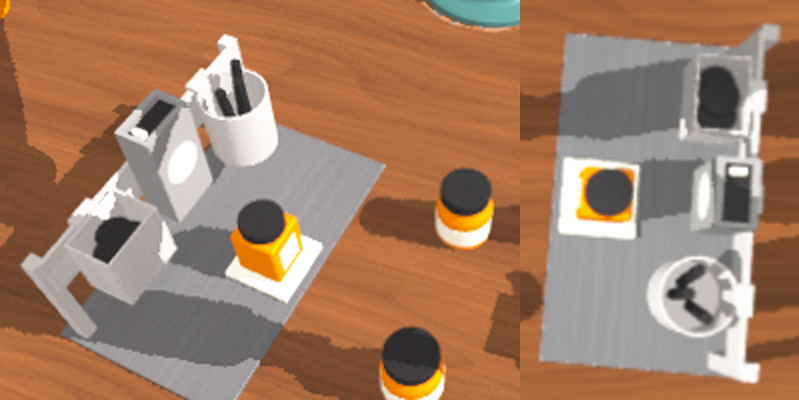

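The jar's lid centre is within about 1.5 mm of the plate's centre. The lamp hangs lit at top crop (735,190) between the undisturbed caddies, and the round jars haven't moved. I'm handing in.

```bash
python3 -c "
from h import *
print(ticket.finish_job())"
```

```text
the job is handed in; nothing more can be done
None
```

I switched the lamp on in its dock and hung it on the bar between the two caddies, then set the square jar upright on the check plate about 1.5 mm from its centre. In the last pictures the caddies and the round jars look unmoved, nothing is held, and I handed the job in at about 25 s.

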